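# Release the jammed sample drawer with the pin

### The job

The sample drawer of the white module is locked shut. Take the orange-handled release pin out of its stand, reach down through the slot in the module's lid and feel gently for the hidden spring latch, which can be anywhere along the slot; press it down until the drawer springs open, never forcing the pin hard against the module. Then put the pin back in its stand, fully seated, let go of it, and leave the other things on the bench where they are.

Things in the scene. Friction and masses are not known exactly. Their poses are not given: they have to be found in the camera images.
- module: White and grey bench module, fixed, 130 (x) x 140 (y) x 80 mm high; origin at the centre of its underside, its drawer front faces its own -x. Lid 5 mm thick, top at 80 mm. Under the slot, 24 mm below the lid's top, lies a rigid level shelf; only the latch blade stands up out of it, 6 mm proud, in a gap of the shelf that is 14 mm long along module y and centred on the blade.
- blade_level (a point): Point below the middle of the slot at the height of the blade's upper edge, 18 mm under the lid's top. Black blade, 5 mm thick along module y, 14 mm along x (wider than the slot), rigid sideways. Its centre lies anywhere from -20 to +20 mm along module y from this point, different each time. Bear on it within 3 mm of its centre or the pin slips off or lands on the shelf.
- slot_mouth (a point): Centre of the access slot, at the top surface of the module's lid; the slot is 12 mm wide (module x) and 48 mm long (module y). Axes as the module's.
- drawer (a joint): Opening of the blue-fronted drawer (m), 0 locked shut. Pressed down, the blade yields to its spring (2 N at first, 4 to 5 N at the trip point about 8 mm down, rigid stop at 11 mm); once tripped, the drawer's own spring pushes it 45 mm out of the module's front (module -x), where it stays, also after the blade is let go.
- stand: Aluminium pin stand, fixed, 60 x 60 x 52 mm high; origin at the centre of its underside.
- stand_hole (a point): Centre of the stand's hole, at its mouth on the stand's top; vertical round hole, 10 mm across, 49 mm deep.
- pin_grip (a point): Centre of the pin's orange handle, 14 x 14 mm square (flats along this point's x and y), 34 mm tall. Below it a round steel collar 18 mm across, 3 mm thick, then a shank 6 mm across, 46 mm long. The pin stands upright in the stand, collar resting on the stand's top (this point then 20 mm above it). z points from tip to handle. 50 to 80 g.
- pin_tip (a point): The pin's lower end: centre of the tip, flat over 4 mm and chamfered, 66 mm below the handle's centre along the pin.
- pin: The whole release pin (handle, collar and shank); origin at its tip. It and the mechanism stand up to 25 N of pushing between them, no more.
- dropper_bottle: Brown dropper bottle, 36 mm across, 103 mm tall, bystander; origin under its centre.
- vial: Small glass vial with blue cap, 20 mm across, 53 mm tall, bystander; origin under its centre.
- bench_timer: White bench timer, 20 x 68 x 60 mm, bystander; origin under its centre.
- white_bottle: White round bottle, 46 mm across, 104 mm tall, bystander; origin under its centre.
- pen: Marker pen lying on the bench, 17 x 131 x 18 mm, bystander; origin under its centre.
Things that resemble listed ones, but are neither listed nor needed, are in the scene too. Leave any pink or red look-alike of the stand alone.

How it is judged:
By the outcome, as a careful person would: the job done as asked, in the order asked, and still so for the second after the job is handed in, with the robot touching nothing.
It also fails if it takes over 61 s, if anything falls off the work surface, if the arm or the gripper's body presses on something with over 40 N, if the wrist force passes 120 N, or if a joint passes its speed limit or range.

### The arm

A 6-joint arm with a two-finger parallel gripper is mounted at the origin on a cart in front of the work surface, level with it; the furniture and walls round the work are solid. World frame = base frame: x ahead of the robot, y to its left, z up, the work surface at z = 0. Lengths are in m, angles in degrees, forces in N, time in s.
With the tool pointing down it reaches from about 0.25 to 0.725 m from the base axis. Payload 9.7 kg.
Tool frame: the origin (TCP) lies between the finger pads; the fingertips stand 11 mm ahead of it and the grasp point (between the pads) lies 8 mm behind it; y points along the fingers, x is the direction in which the jaws open and shut, and the axes are right-handed (so a half turn about y gives the same grasp; the last joint's range is limited). The gripper opens to 85 mm and grips with 20 to 120 N. Pads are 22 mm wide; open, the fingers measure 114 mm over their backs; the gripper's body (76 mm by 85 mm) begins 54 mm behind the grasp point. The pads swing forward as they close: fully open they stand 13 mm farther back than shut.
Start: joints at [77.292, 4.979, 10.078, 95.1, 0, 90], TCP at [0.121, 0.537, 0.242] pointing down, gripper open.
Joint ranges: [-179.16, 179.16], [-48.56, 103.87], [-65.8, 70.77], [-126.05, 130.52], [-82.76, 87.17], [-180, 180]. Speed limits (degrees/s): [127.2, 127.2, 147.25, 180, 180, 180].

### API

Orientations are given as [roll, pitch, yaw] about the fixed x, y, z axes, in that order (R = Rz(yaw) Ry(pitch) Rx(roll)).
In Python, from workcell import bot, vision gives the robot as it stands. The module is installed in compiled form; this text tells all that it offers.
- The arm moves only by the shell command python3 -m crank 'ROWS' [OPENING] [FORCE]. ROWS is text: rows parted by semicolons, each of 6 numbers parted by spaces: the shift along the tool's x, y, z in m, then the turn, a rotation vector about the tool's x, y, z in rad. A call has 1 to 8 rows; each row is the pose to reach, as a shift and turn from the pose commanded when the call began, along the tool's axes at that moment; what a row does not reach only later rows make up. A row lasts 1/10 s, in which the tool goes at most 50 mm and 8.59 degrees, less where a joint would pass 70% of its speed; a pose out of reach is approached as far as the arm can. A call with a gripper value outside its range is refused whole. OPENING is the gripper's target within -1 to 1 (shut at 1, half-way at 0, fully open at -1), set as the call begins (- or left out, the last holds). The fingers move at their own pace and stop on an object; FORCE is the grip in N (left out, the last holds). Time passes only in rows, so rows that repeat a pose let the fingers close. It gives the time, the measured TCP pose, the force and the opening at its end, in the units of the state.
- bot.get_obs(): the state, without advancing time (a new reading comes with each control period).
- vision.camera(name): name is "scene" or "side" or "wrist"; returns the picture (384x512x3 uint8, red, green, blue); there is no depth.
- vision.get_calibration(name): a dict with "fx", "fy", "cx", "cy" (pixels), "rvec" (rotation vector, rad) and "tvec" (3), from world to camera coordinates, as OpenCV has them. Camera axes: x right, y down, z forward; pixel columns grow to the right and rows downward; lengths in m; the calibration is good to about 2 mm. A picture is of the moment at which its call begins: read the wrist's pose just before it. get_calibration takes no time and is no camera call; for the wrist camera it gives the pose at the moment of the call.
- bot.job_done(): hands the job in, once; it reports no verdict.
The state is a dict: "time": time; "q": joint angles; "qd": joint speeds; "joint_efforts": joint torques, N m; "ee_pos": TCP position; "tcp_rot": TCP orientation; "wrist_force": force on the tool from outside, world axes, zero at the start; "torque": the same for the moment, N m; "opening": finger opening in m.
Only numpy, scipy, OpenCV 4.12 (cv2) and the standard library are available. Lean on these libraries where they do the work, as an engineer would, in place of code of your own. Each camera call takes 0.05 s, during which the arm holds its last target. There are 200 camera calls.

## Working session

There is one attempt and no reset: what is moved stays moved. The work goes in short steps, Python scripts to look and compute and a shell command to move; the robot and the scene stay as the last step left them, time stands still between calls to the robot, and variables do not carry over. Pictures are saved under pics/ and viewed, about 8 in all and at most 12, crops included, and the job is handed in when it is done.

```bash
mkdir -p pics
cat > h.py <<'E'
import numpy as np, cv2
from workcell import bot, vision
def snap(n,f):
    c=vision.get_calibration(n); im=vision.camera(n); cv2.imwrite('pics/'+f,im[:,:,::-1]); return im,c
def ray(c,u,v):
    R,_=cv2.Rodrigues(np.array(c['rvec'],float)); t=np.array(c['tvec'],float).ravel()
    d=R.T@np.array([(u-c['cx'])/c['fx'],(v-c['cy'])/c['fy'],1]); return -R.T@t,d
def onz(c,u,v,z):
    o,d=ray(c,u,v); return o+d*(z-o[2])/d[2]
def proj(c,p):
    return cv2.projectPoints(np.array(p,float).reshape(-1,3),np.array(c['rvec'],float),np.array(c['tvec'],float),np.array([[c['fx'],0,c['cx']],[0,c['fy'],c['cy']],[0,0,1.]]),None)[0].reshape(-1,2)
E
python3 - <<'E'
from h import *
import json
print(bot.get_obs())
a,c=snap('scene','s0.png');b,d=snap('side','d0.png');w,e=snap('wrist','w0.png')
for k in (c,d,e): print({q:np.round(v,4).tolist() for q,v in k.items()}, ray(k,256,192)[0])
cv2.imwrite('pics/all0.png',cv2.resize(np.hstack([a,b])[:,:,::-1],(800,300)))
E
```

```text
{'time': 0.0, 'q': array([ 7.72921947e+01,  5.01057427e+00,  1.00316623e+01,  9.50984341e+01,
       -8.32264651e-04,  9.00006699e+01]), 'qd': array([-0.01141836, -0.1131052 ,  0.01354805,  0.11364928, -0.03448455,
        0.08371358]), 'joint_efforts': array([ 4.32127517e-04, -5.20390821e+01,  4.64803433e+01,  1.65902852e-02,
       -6.89592366e-05,  2.28279816e-06]), 'ee_pos': array([0.12094317, 0.53630838, 0.24156309]), 'tcp_rot': array([-9.00008332e+01,  7.73460746e-02,  7.72915248e+01]), 'wrist_force': array([ 0.30780351, -0.09759088,  0.25215917]), 'torque': array([ 0.03715343,  0.02152032, -0.01939269]), 'opening': 0.08543937809410516}
{'fx': 353.4284, 'fy': 353.4284, 'cx': 254.8006, 'cy': 191.4864, 'rvec': [2.2318, -0.4895, 0.2564], 'tvec': [-0.4667, 0.1885, 0.787]} [ 0.20407131 -0.62724814  0.66158697]
{'fx': 410.3402, 'fy': 410.3402, 'cx': 257.0577, 'cy': 193.1055, 'rvec': [2.3628, -0.9546, 0.2851], 'tvec': [-0.4089, 0.3447, 1.1646]} [ 0.03593677 -0.57867511  1.142861  ]
{'fx': 341.7171, 'fy': 341.7171, 'cx': 260.6132, 'cy': 187.1612, 'rvec': [-2.2752, -1.8216, -0.2533], 'tvec': [-0.5506, -0.0361, 0.3778]} [0.05360975 0.55238652 0.37313197]
```

View pics/s0.png

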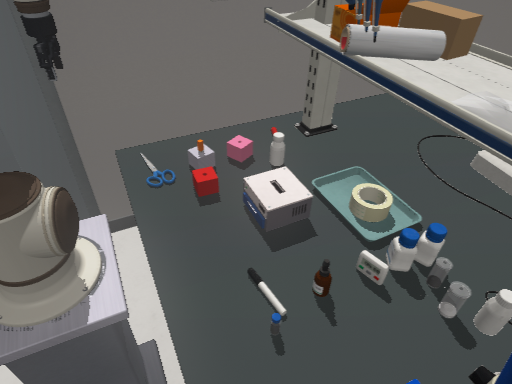

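View pics/d0.png

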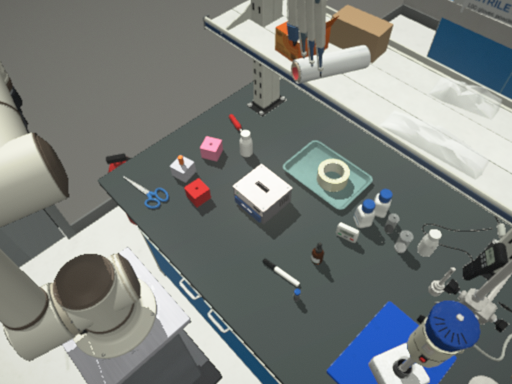

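The scene view shows the orange pin handle at (200,146) on the silver stand (202,158), with red and pink decoys beside it. The module is at (277,196) with its dark slot at (278,186). In the side view the handle is at (181,159) and the slot at (262,186).

```bash
python3 - <<'E'
from h import *
from scipy.optimize import least_squares
C={n:vision.get_calibration(n) for n in('scene','side')}
I={'scene':cv2.imread('pics/s0.png'),'side':cv2.imread('pics/d0.png')}
def tri(pts):
    A=np.zeros((3,3));b=np.zeros(3);L=[]
    for n,(u,v) in pts.items():
        o,d=ray(C[n],u,v);d/=np.linalg.norm(d);P=np.eye(3)-np.outer(d,d);A+=P;b+=P@o;L.append((P,o))
    x=np.linalg.solve(A,b);return x,[np.linalg.norm(P@(x-o))*1e3 for P,o in L]
def blob(m,near):
    n,l,s,c=cv2.connectedComponentsWithStats(m.astype(np.uint8))
    k=[i for i in range(1,n) if s[i,4]>8]; i=min(k,key=lambda i:np.hypot(*(c[i]-near))); return c[i],s[i],l==i
H={n:cv2.cvtColor(I[n],cv2.COLOR_BGR2HSV).astype(int) for n in I}
o={};s={}
for n,near,ns in(('scene',(200,146),(278,186)),('side',(181,159),(262,186))):
    h=H[n]; m=(h[...,0]>5)&(h[...,0]<22)&(h[...,1]>140)&(h[...,2]>90)
    o[n],st,_=blob(m,near);print(n,'orange',o[n],st)
    g=h[...,2]<110; r=np.zeros_like(g);x,y=ns;r[y-11:y+12,x-15:x+16]=1
    s[n],st,mk=blob(g&r,ns);print(n,'slot',s[n],st)
    # module top corners
    top=(h[...,2]>185)&(h[...,1]<40)
    _,st,mk=blob(top,ns); cn=max(cv2.findContours(mk.astype(np.uint8),0,2)[0],key=cv2.contourArea)
    q=cv2.approxPolyDP(cv2.convexHull(cn),4,True)[:,0]
    print('top',st,[(p.tolist(),onz(C[n],*p,.08)[:2].round(3).tolist()) for p in q])
    rc=cv2.findContours((g&r).astype(np.uint8),0,1)[0]
    ys,xs=np.nonzero(blob(g&r,ns)[2]); P=np.array([onz(C[n],u,v,.08)[:2] for u,v in zip(xs,ys)])
    w,V=np.linalg.eigh(np.cov(P.T));print('slot xy',P.mean(0),'ang',np.degrees(np.arctan2(V[1,1],V[0,1])),np.sqrt(w*12))
    print('orange on z=.072',onz(C[n],*o[n],.072))
print('tri pin',tri(o),'slot',tri(s))
E
python3 -c "
import cv2,numpy as np
a=cv2.imread('pics/s0.png')[120:240,150:330];b=cv2.imread('pics/d0.png')[130:230,150:310]
cv2.imwrite('pics/c1.png',np.vstack([cv2.resize(a,(450,300),interpolation=2),cv2.resize(b,(450,281),interpolation=2)]))"
```

```text
scene orange [199.85714286 144.44642857] [197 139   6  12  56]
scene slot [277.1754386 186.9122807] [272 180  13  13  57]
top [ 244  167   69   43 1601] [([312, 195], [0.637, -0.081]), ([267, 209], [0.509, -0.081]), ([244, 178], [0.507, 0.052]), ([286, 167], [0.635, 0.051])]
slot xy [ 0.57100189 -0.01640498] ang 88.4171279632814 [0.01541324 0.04834694]
orange on z=.072 [0.45587623 0.26787113 0.072     ]
side orange [180.17857143 159.25      ] [178 156   5   8  28]
side slot [262.03125 186.96875] [257 183  11   9  32]
top [ 233  164   59   48 1422] [([260, 164], [0.636, 0.057]), ([291, 187], [0.641, -0.081]), ([263, 211], [0.513, -0.084]), ([233, 186], [0.51, 0.052])]
slot xy [ 0.57450033 -0.01575667] ang 91.26260532151527 [0.00886689 0.04621503]
orange on z=.072 [0.46046615 0.26789875 0.072     ]
tri pin (array([0.45733437, 0.26577471, 0.07405965]), [np.float64(2.154895648956198), np.float64(2.154895648956093)]) slot (array([ 0.57339703, -0.0151837 ,  0.07891199]), [np.float64(1.5199934747858643), np.float64(1.5199934747860528)])
```

View pics/c1.png

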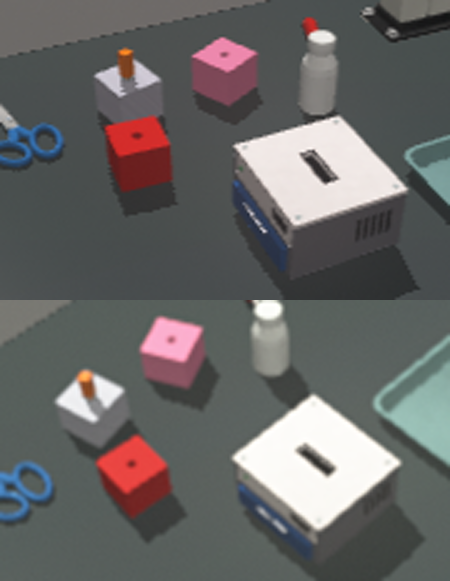

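```bash
cat >> h.py <<'E'
from scipy.spatial.transform import Rotation as Ro
def state():
    o=bot.get_obs(); return o, Ro.from_euler('xyz',o['tcp_rot'],degrees=True).as_matrix()
def shift(p):
    o,R=state(); return (R.T@(np.array(p)-o['ee_pos'])).round(4)
E
python3 - <<'E'
from h import *
o,R=state();c=vision.get_calibration('wrist')
Rc,_=cv2.Rodrigues(np.array(c['rvec']));
print('R',R.round(3));print('cam axes in tool',(R.T@Rc.T).round(3)); print('cam pos in tool',R.T@(ray(c,0,0)[0]-o['ee_pos']))
C={n:vision.get_calibration(n) for n in('scene','side')}
def tri(a,b):
    A=np.zeros((3,3));v=np.zeros(3)
    for n,p in(('scene',a),('side',b)):
        q,d=ray(C[n],*p);d/=np.linalg.norm(d);P=np.eye(3)-np.outer(d,d);A+=P;v+=P@q
    return np.linalg.solve(A,v)
print('shelf corner',tri((265,13),(205,21)),'column foot',onz(C['scene'],297,128,0),onz(C['side'],250,105,0))
for n,p in(('red',(205,172)),('pink',(240,143)),('stand',(201,150))): print(n,onz(C['scene'],*p,.05))
print('white bottle',onz(C['scene'],278,163,0),onz(C['side'],247,155,0))
for d in((193,152),(203,162),(214,152),(200,145)):print(onz(C['scene'],*d,.052))
print('shift',shift((.42,.30,.22)))
E
```

```text
R [[ 0.22  -0.    -0.976]
 [ 0.976 -0.001  0.22 ]
 [-0.001 -1.    -0.   ]]
cam axes in tool [[ 1.     0.001  0.001]
 [-0.001 -0.273  0.962]
 [ 0.001 -0.962 -0.273]]
cam pos in tool [ 0.00067642 -0.13146736  0.06920772]
shelf corner [0.75323857 0.43760995 0.37887484] column foot [0.85104912 0.34165788 0.        ] [0.86568561 0.35461928 0.        ]
red [0.43246191 0.15774597 0.05      ]
pink [0.58520285 0.25865756 0.05      ]
stand [0.45839952 0.26976293 0.05      ]
white bottle [0.68104328 0.17347261 0.        ] [0.67669094 0.16911008 0.        ]
[0.4316688  0.26605577 0.052     ]
[0.44245779 0.20390164 0.052     ]
[0.49042567 0.24053088 0.052     ]
[0.46380495 0.29500752 0.052     ]
shift [-0.1648  0.0219 -0.3437]
```

```bash
python3 -m crank '-0.02 0.005 -0.042 0 .1 0;-0.04 0.01 -0.084 0 .2 0;-0.06 0.015 -0.126 0 .3 0;-0.08 0.02 -0.168 0 .4 0;-0.1 0.025 -0.21 0 .5 0;-0.12 0.03 -0.252 0 .6 0;-0.14 0.035 -0.294 0 .7 0;-0.16 0.04 -0.336 0 .7 0' -0.2; python3 -m crank '0 0 0 0 0 0;0 0 0 0 0 0;0 0 0 0 0 0'
python3 - <<'E'
from h import *
im,c=snap('wrist','w1.png');o,R=state();print(o['ee_pos'],o['tcp_rot'],o['q'],o['opening'])
print('handle top, stand mouth expected px',proj(c,[[.458,.267,.089],[.458,.267,.052]]))
E
```

```text
time: 0.95
ee_pos: [0.4148, 0.305, 0.202]
tcp_rot: [-90.0, -0.0, 37.0]
wrist_force: [0.7, 1.5, 0.7]
opening: 0.0513
time: 1.25
ee_pos: [0.413, 0.307, 0.2023]
tcp_rot: [-90.0, 0.0, 37.2]
wrist_force: [-0.2, 0.3, -0.3]
opening: 0.051
[0.41283016 0.307259   0.20240319] [-8.99878278e+01 -1.20215569e-03  3.72624873e+01] [ 3.66528864e+01 -5.25155215e-01 -2.57217426e-02  9.04983609e+01
  1.21843104e-02  8.93903991e+01] 0.05118269625272839
handle top, stand mouth expected px [[274.23160719 259.27610849]
 [272.60870495 239.64637279]]
```

View pics/w1.png

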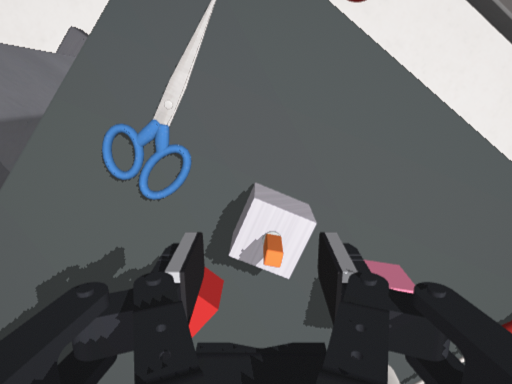

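The wrist view shows the handle at (273,250), between the pads. The stand's top spans (255,184) to (316,222) and down to (288,278). Next I measure the handle's top face and yaw from this.

```bash
python3 - <<'E'
from h import *
c=vision.get_calibration('wrist');im=cv2.imread('pics/w1.png');h=cv2.cvtColor(im,cv2.COLOR_BGR2HSV).astype(int)
m=(h[...,0]>5)&(h[...,0]<22)&(h[...,1]>140)&(h[...,2]>80);m[:,:255]=0;m[:,295:]=0
ys,xs=np.nonzero(m);print(xs.min(),xs.max(),ys.min(),ys.max(),m.sum())
for y in range(ys.min(),ys.max()+1,2): 
    k=np.nonzero(m[y])[0];print(y,k.min(),k.max(),h[y,k][:,2].tolist())
b=(h[...,2]>150)&(h[...,1]<40);b[:180]=0;b[290:]=0;b[:,:220]=0;b[:,325:]=0
b|=m
cn=max(cv2.findContours(b.astype(np.uint8),0,2)[0],key=cv2.contourArea);q=cv2.approxPolyDP(cv2.convexHull(cn),5,True)[:,0]
print([(p.tolist(),onz(c,*p,.052)[:2].round(4).tolist()) for p in q])
E
python3 -c "
import cv2
a=cv2.imread('pics/w1.png')[175:290,215:335];cv2.imwrite('pics/c2.png',cv2.resize(a,(600,575),interpolation=2))"
```

```text
264 282 234 266 524
234 267 268 [166, 196]
236 266 279 [125, 161, 175, 175, 175, 175, 175, 176, 176, 176, 177, 179, 177, 178]
238 266 280 [123, 155, 174, 175, 176, 177, 176, 176, 177, 178, 178, 177, 178, 178, 183]
240 265 280 [128, 123, 153, 174, 177, 177, 177, 177, 177, 177, 178, 178, 178, 179, 178, 179]
242 265 280 [127, 123, 151, 174, 177, 177, 176, 177, 178, 178, 178, 178, 178, 179, 179, 178]
244 264 281 [128, 127, 123, 149, 177, 178, 176, 177, 178, 178, 178, 178, 178, 179, 179, 179, 178, 190]
246 264 281 [128, 127, 123, 147, 177, 179, 178, 178, 179, 178, 178, 179, 179, 179, 178, 179, 179, 184]
248 264 281 [128, 126, 125, 146, 175, 180, 179, 178, 179, 179, 179, 180, 179, 178, 179, 180, 179, 181]
250 264 281 [128, 127, 151, 224, 245, 240, 235, 228, 222, 216, 208, 201, 192, 186, 183, 181, 179, 179]
252 264 282 [127, 130, 203, 246, 252, 252, 252, 251, 251, 251, 251, 251, 251, 251, 249, 246, 242, 238, 229]
254 264 282 [128, 148, 228, 252, 252, 251, 251, 251, 251, 251, 251, 252, 252, 252, 252, 252, 252, 252, 251]
256 264 281 [131, 191, 241, 252, 252, 251, 251, 251, 251, 251, 251, 251, 251, 251, 251, 252, 252, 251]
258 265 281 [221, 251, 252, 251, 251, 251, 251, 251, 251, 251, 251, 251, 251, 251, 252, 252, 250]
260 264 280 [180, 235, 252, 251, 251, 251, 251, 251, 251, 251, 251, 251, 251, 251, 251, 251, 252]
262 264 280 [217, 247, 251, 251, 251, 251, 251, 251, 251, 251, 251, 251, 251, 251, 251, 252, 250]
264 265 279 [246, 248, 248, 250, 251, 251, 251, 251, 251, 251, 251, 251, 251, 251, 251]
266 276 279 [246, 248, 248, 246]
[([255, 184], [0.4142, 0.299]), ([308, 205], [0.4623, 0.3118]), ([316, 223], [0.4786, 0.3032]), ([288, 278], [0.493, 0.2455]), ([229, 255], [0.4357, 0.2313])]
```

View pics/c2.png

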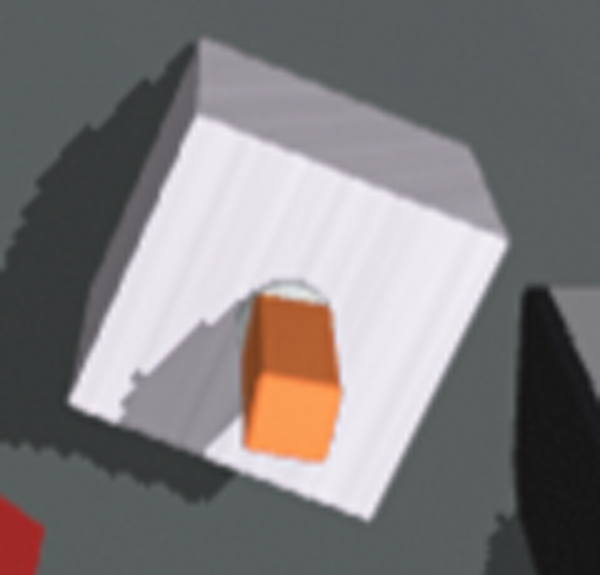

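The crop gives the corners of the stand's top at (255,198), (316.6,223.4), (289,279) and (228.6,255.6). The handle's top face is at (267.4,249.8), (283.4,252.6), (280,267.4) and (264,264.4).

Run:
```python
from h import *
c=vision.get_calibration('wrist')
for z,Q in((.052,[(255,198),(316.6,223.4),(289,279),(228.6,255.6)]),(.089,[(267.4,249.8),(283.4,252.6),(280,267.4),(264,264.4)])):
    P=np.array([onz(c,u,v,z)[:2] for u,v in Q]);E=np.roll(P,-1,0)-P
    print('centre',P.mean(0),'edges',np.linalg.norm(E,axis=1),np.degrees(np.arctan2(E[:,1],E[:,0])))
for p in((.4615,.268,.17),(.4615,.268,.07)):print(shift(p))
```

```text
centre [0.45780054 0.26700026] edges [0.05924903 0.05993446 0.06039957 0.06000411] [  13.89088937  -75.39074746 -166.03982698  103.50983093]
centre [0.45721605 0.26750626] edges [0.01284709 0.013211   0.01305075 0.01300523] [  26.45410503  -63.47441695 -154.45506311  115.63668143]
[ 0.015   0.0324 -0.0607]
[ 0.015   0.1324 -0.0607]
```

```bash
python3 -m crank '0.005 0.02 -0.03 0 .1 0;0.0114 0.06 -0.0589 0 .193 0;0.0114 0.085 -0.0589 0 .193 0;0.0114 0.105 -0.0589 0 .193 0;0.0114 0.122 -0.0589 0 .193 0;0.0114 0.131 -0.0589 0 .193 0;0.0114 0.131 -0.0589 0 .193 0;0.0114 0.131 -0.0589 0 .193 0'
python3 - <<'E'
from h import *
im,c=snap('wrist','w2.png');o,R=state();print(o['ee_pos'],o['tcp_rot'],o['wrist_force'])
E
```

```text
time: 2.1
ee_pos: [0.4582, 0.2672, 0.0721]
tcp_rot: [-90.0, -0.1, 26.2]
wrist_force: [0.4, 0.1, -0.4]
opening: 0.0512
[0.45846628 0.26720404 0.0724533 ] [-89.99244518  -0.0904869   26.17746225] [-0.14791294  0.25748372  1.15852796]
```

View pics/w2.png

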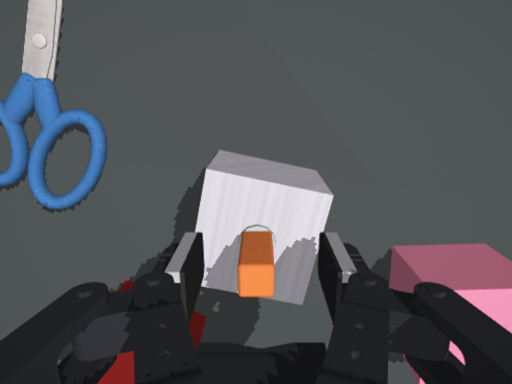

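The handle sits upright and square between the pads. Its top face spans about (239,265) to (274,295), some 4 px left of the jaws' centre.

```bash
python3 - <<'E'
from h import *
c=vision.get_calibration('wrist');o,R=state();P=onz(c,256.5,280,.089);print(P,R.T@(P-o['ee_pos']))
P=[onz(c,u,v,.089)[:2].round(4) for u,v in((240,265),(272.5,265),(274,295),(240,296))];print(P)
E
python3 -m crank '-0.001 0 0 0 0 0;-0.001 0 0 0 0 0' - 60
python3 -m crank '-0.001 0 0 0 0 0;-0.001 0 0 0 0 0;-0.001 0 0 0 0 0;-0.001 0 0 0 0 0;-0.001 0 0 0 0 0;-0.001 0 0 0 0 0;-0.001 0 0 0 0 0' 1 60
```

```text
[0.45723366 0.26728254 0.089     ] [-0.00104543 -0.01654829  0.00061641]
[array([0.4489, 0.2702]), array([0.4598, 0.2756]), array([0.4661, 0.2644]), array([0.4546, 0.2583])]
time: 2.35
ee_pos: [0.4575, 0.2663, 0.072]
tcp_rot: [-90.0, -0.1, 26.1]
wrist_force: [0.1, 0.0, -0.6]
opening: 0.0512
time: 3.05
ee_pos: [0.4566, 0.2656, 0.0716]
tcp_rot: [-90.0, -0.0, 26.1]
wrist_force: [-0.7, -0.8, 4.7]
opening: 0.0131
```

```bash
python3 -m crank '0 -0.01 0 0 0 0;0 -0.035 0 0 0 0;0 -0.075 0 0 0 0;0 -0.115 -0.02 0 0 0;-0.003 -0.13 -0.06 0 .1 0;-0.006 -0.13 -0.105 0 .2 0;-0.009 -0.13 -0.15 0 .3 0;-0.012 -0.13 -0.195 0 .4 0'
python3 - <<'E'
from h import *
print(shift((.573,-.0155,.19)),state()[0]['wrist_force'])
E
```

```text
time: 3.85
ee_pos: [0.5319, 0.0837, 0.2019]
tcp_rot: [-90.0, -0.0, 3.0]
wrist_force: [-0.0, 1.2, -0.6]
opening: 0.0128
[ 0.0358  0.0119 -0.1012] [-0.0138365   1.16299319 -0.63392525]
```

```bash
python3 -m crank '0.012 0.005 -0.04 0 .05 0;0.024 0.015 -0.08 0 .05 0;0.0358 0.025 -0.1012 0 .05 0;0.0358 0.025 -0.1012 0 .05 0;0.0358 0.025 -0.1012 0 .05 0;0.0358 0.025 -0.1012 0 .05 0'
python3 - <<'E'
from h import *
im,c=snap('wrist','w3.png');o,R=state();print(o['ee_pos'],o['tcp_rot'],o['wrist_force'],o['q'])
print(proj(c,[[.573,-.0155,.08],[.573,-.0395,.08],[.573,.0085,.08]]))
E
```

```text
time: 4.45
ee_pos: [0.5728, -0.013, 0.1769]
tcp_rot: [-90.0, -0.0, 0.4]
wrist_force: [-0.7, -0.1, 0.3]
opening: 0.0128
[ 0.57283132 -0.01287013  0.17699581] [-8.99918553e+01 -3.90987706e-02  4.07646663e-01] [ 0.67043496 -0.51216224  0.18618861] [-1.29152825e+00  7.24347613e+00  5.30700183e+00  8.80246856e+01
  9.30049389e-03  8.83008255e+01]
[[260.41478711 197.80496872]
 [260.15507167 229.6174673 ]
 [260.68904618 164.21102505]]
```

View pics/w3.png

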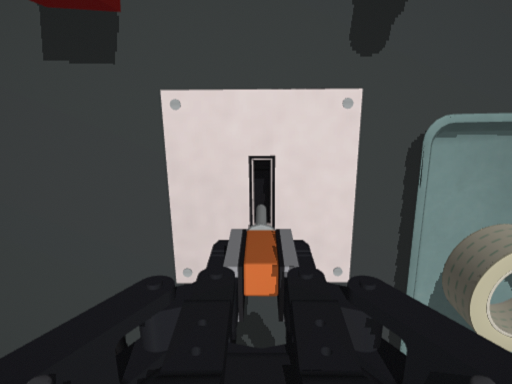

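The wrist view shows the slot at columns 249–274, with its far end at row 156. The pin shank is in line at column 261, and its tip is at about (261,207). The module's top runs from (162,91) to (361,89). Next I measure the slot edges and check the lid's square.

Run:
```python
from h import *
c=vision.get_calibration('wrist');im=cv2.imread('pics/w3.png');g=im[...,1].astype(int)
for y in (170,185,200):print(y,g[y,243:281].tolist())
print(g[148:170,261].tolist(),[g[y,252] for y in range(200,240)])
w=(g>170).astype(np.uint8);
for y in(110,200,240):k=np.nonzero(g[y,140:380]>150)[0]+140;print(y,k.min(),k.max(),onz(c,k.min()-.5,y,.08)[:2],onz(c,k.max()+.5,y,.08)[:2])
for x in(200,230,300,330):k=np.nonzero(g[60:220,x]>150)[0]+60;print(x,k.min(),onz(c,x,k.min()-.5,.08)[:2])
print('wide',onz(c,248.5,185,.08)[0],onz(c,274.5,185,.08)[0],'end',[onz(c,261,v,.08)[1] for v in (155.5,159.5)])
```

```text
170 [206, 206, 206, 207, 208, 169, 76, 25, 76, 168, 93, 27, 9, 12, 10, 10, 11, 12, 11, 9, 12, 11, 11, 11, 12, 7, 17, 72, 144, 83, 27, 65, 197, 210, 207, 207, 207, 206]
185 [203, 203, 203, 204, 206, 205, 96, 24, 57, 167, 120, 50, 24, 23, 24, 24, 22, 23, 25, 22, 17, 16, 14, 14, 12, 14, 18, 72, 140, 68, 20, 64, 193, 205, 204, 204, 203, 204]
200 [201, 201, 201, 200, 203, 201, 109, 34, 43, 127, 122, 56, 24, 21, 23, 24, 25, 25, 24, 24, 25, 20, 17, 12, 13, 15, 20, 72, 141, 69, 19, 64, 191, 203, 201, 200, 202, 203]
[203, 204, 204, 204, 205, 205, 206, 173, 55, 33, 108, 139, 46, 11, 15, 15, 14, 15, 15, 14, 14, 12] [np.int64(127), np.int64(131), np.int64(131), np.int64(132), np.int64(131), np.int64(130), np.int64(129), np.int64(128), np.int64(128), np.int64(129), np.int64(130), np.int64(130), np.int64(129), np.int64(129), np.int64(119), np.int64(97), np.int64(97), np.int64(98), np.int64(98), np.int64(100), np.int64(101), np.int64(102), np.int64(101), np.int64(101), np.int64(92), np.int64(83), np.int64(112), np.int64(146), np.int64(162), np.int64(148), np.int64(104), np.int64(71), np.int64(68), np.int64(69), np.int64(69), np.int64(69), np.int64(69), np.int64(70), np.int64(70), np.int64(70)]
110 162 360 [0.50801389 0.0442171 ] [0.63797764 0.04529627]
200 170 354 [ 0.5092825  -0.01747977] [ 0.63918699 -0.01645713]
240 173 351 [ 0.50950644 -0.04798417] [ 0.63954248 -0.04698824]
200 90 [0.53365144 0.05730019]
230 90 [0.55292886 0.05746199]
300 89 [0.59790517 0.05845729]
330 89 [0.61718516 0.0586192 ]
wide 0.5647399659421736 0.5827708079186052 end [np.float64(0.014666538381924547), np.float64(0.011915485455757116)]
```

Run:
```python
from h import *
c=vision.get_calibration('wrist');o,_=state();t=o['ee_pos']+[0,.0006,-.0654];print(t,proj(c,[t,t+[0,0,.02]]))
im=cv2.imread('pics/w3.png');g=im[...,1].astype(int)
for y in(206,208,212,218,222):print(y,g[y,252:272].tolist())
print(g[196:216,261].tolist(),g[270:295,190].tolist(),g[270:295,340].tolist())
print([onz(c,x,285,.08)[:2] for x in(190,335)])
```

```text
[ 0.57283132 -0.01227013  0.11159581] [[260.10420852 208.60562164]
 [260.11010979 220.61512997]]
206 [129, 137, 63, 24, 29, 59, 86, 95, 102, 107, 109, 109, 86, 49, 19, 14, 13, 25, 84, 141]
208 [128, 135, 63, 26, 51, 75, 89, 95, 102, 107, 108, 111, 108, 91, 39, 12, 12, 24, 85, 142]
212 [129, 151, 71, 26, 61, 78, 91, 98, 103, 108, 110, 111, 108, 103, 51, 16, 13, 23, 85, 141]
218 [98, 148, 72, 35, 66, 82, 93, 100, 105, 109, 111, 111, 110, 104, 59, 22, 9, 20, 74, 141]
222 [101, 165, 90, 54, 71, 85, 95, 100, 103, 107, 108, 110, 109, 101, 69, 51, 47, 39, 79, 139]
[23, 22, 22, 24, 24, 23, 22, 30, 68, 105, 107, 106, 107, 108, 107, 108, 108, 108, 108, 108] [144, 153, 155, 159, 163, 170, 183, 192, 192, 192, 193, 194, 173, 100, 32, 21, 25, 25, 26, 24, 23, 25, 22, 23, 24] [153, 153, 154, 159, 169, 187, 200, 201, 201, 202, 201, 182, 118, 66, 56, 39, 16, 10, 15, 19, 22, 24, 24, 23, 25]
[array([ 0.52044512, -0.0848452 ]), array([ 0.63004409, -0.0840341 ])]
```

```bash
cat > g.py <<'E'
# guard: exit 1 if force differs from the stored baseline by more than argv[1] N; 'base' stores it
import sys,json,numpy as np
from workcell import bot
o=bot.get_obs();f=np.array(o['wrist_force']);p=o['ee_pos']
if sys.argv[1]=='base': json.dump(f.tolist(),open('base.json','w'));print('base',f.round(2),p.round(4));sys.exit()
d=f-np.array(json.load(open('base.json')));print((p*1e3).round(2),d.round(2),o['torque'].round(3))
sys.exit(int(np.abs(d).max()>float(sys.argv[1])))
E
python3 -m crank '0.0005 0.01 0.0173 0 0 0;0.0005 0.0265 0.0173 0 0 0;0.0005 0.0265 0.0173 0 0 0;0.0005 0.0265 0.0173 0 0 0;0.0005 0.0265 0.0173 0 0 0;0.0005 0.0265 0.0173 0 0 0' >/dev/null; python3 g.py base
for i in 1 2 3; do python3 -m crank '0 0 0 0 0 0'>/dev/null; python3 g.py 9; done
python3 - <<'E'
from h import *
im,c=snap('wrist','w4.png');cv2.imwrite('pics/c4.png',cv2.resize(im[120:300,190:330,::-1],(466,600),interpolation=2))
E
```

```text
base [ 0.33 -0.47 -0.89] [0.5737 0.0035 0.1508]
[573.57   3.43 150.42] [ 0.45  0.74 -0.08] [-0.045 -0.026  0.069]
[573.45   3.41 150.12] [-0.23  0.87  0.91] [-0.006 -0.026  0.017]
[573.4    3.42 149.92] [0.01 0.01 0.11] [ 0.016 -0.045 -0.012]
```

View pics/c4.png

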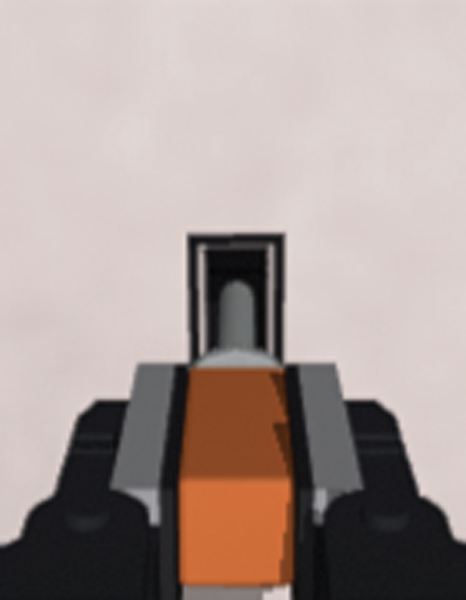

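The pin is in line with the slot, with clear gaps on both sides and to the far end. I'll descend with a force guard between short moves.

```bash
python3 -m crank '0 0.006 0 0 0 0;0 0.012 0 0 0 0;0 0.012 0 0 0 0' >/dev/null && python3 g.py 2.5 && python3 -m crank '0 0.003 0 0 0 0;0 0.006 0 0 0 0;0 0.006 0 0 0 0;0 0.006 0 0 0 0' >/dev/null && python3 g.py 2.5 && python3 -m crank '0 0.001 0 0 0 0;0 0.002 0 0 0 0;0 0.002 0 0 0 0'>/dev/null && python3 g.py 2 && python3 -m crank '0 0.001 0 0 0 0;0 0.002 0 0 0 0;0 0.002 0 0 0 0' >/dev/null&& python3 g.py 2 && python3 -m crank '0 0.001 0 0 0 0;0 0.002 0 0 0 0;0 0.002 0 0 0 0;0 0.002 0 0 0 0' >/dev/null&& python3 g.py 2; python3 -m crank '0 0 0 0 0 0;0 0 0 0 0 0' ; python3 g.py 2
```

```text
[572.77   3.52 136.36] [0.32 1.04 0.96] [ 0.026 -0.005 -0.039]
[573.34   3.52 131.79] [-0.38 -0.62  0.13] [-0.049  0.015  0.009]
[573.31   3.53 129.68] [-0.39  0.09  1.02] [-0.027  0.046 -0.012]
[573.3    3.53 127.64] [-1.    0.89  0.64] [ 0.002 -0.036 -0.017]
[573.39   3.49 126.04] [-1.41  0.67  5.06] [-0.03   0.311 -0.042]
time: 7.35
ee_pos: [0.5734, 0.0036, 0.126]
tcp_rot: [-90.0, -0.0, 0.3]
wrist_force: [-1.3, -0.1, 3.5]
opening: 0.013
[573.39   3.55 125.96] [-1.67  0.36  4.42] [-0.008  0.281 -0.012]
```

```bash
python3 -m crank '0 0.0005 0 0 0 0;0 0.0005 0 0 0 0;0 0.0005 0 0 0 0' >/dev/null; python3 g.py 9 && python3 -m crank '0 0.0005 0 0 0 0;0 0.0005 0 0 0 0;0 0.0005 0 0 0 0' >/dev/null; python3 g.py 9;  python3 -m crank '0 -0.001 0 0 0 0;0 -0.002 0 0 0 0;0 -0.002 0 0 0 0' >/dev/null; python3 g.py 9;python3 -m crank '0 -0.001 0 0 0 0;0 -0.001 0 0 0 0;0 -0.001 0 0 0 0' >/dev/null; python3 g.py 9
```

```text
[573.4    3.51 125.32] [-1.34 -0.15  3.46] [0.059 0.239 0.022]
[573.35   3.51 124.74] [-1.76 -0.19  4.42] [-0.022  0.22   0.018]
[573.27   3.51 126.55] [-0.96  0.73  0.83] [-0.061  0.008 -0.017]
[573.35   3.52 127.74] [-1.31  0.75  1.18] [ 0.023  0.011 -0.023]
```

```bash
python3 -m crank '0 -0.002 0 0 0 0;0 -0.002 -0.005 0 0 0;0 -0.002 -0.01 0 0 0;0 -0.002 -0.01 0 0 0;0 -0.002 -0.01 0 0 0;0 -0.002 -0.01 0 0 0' >/dev/null; python3 g.py 2.5 && python3 -m crank '0 0.0015 0 0 0 0;0 0.003 0 0 0 0;0 0.003 0 0 0 0;0 0.003 0 0 0 0' >/dev/null; python3 g.py 2.5 &&  python3 -m crank '0 0.001 0 0 0 0;0 0.0018 0 0 0 0;0 0.0018 0 0 0 0;0 0.0018 0 0 0 0' >/dev/null; python3 g.py 2.5; python3 -m crank '0 0 0 0 0 0;0 0 0 0 0 0'>/dev/null;python3 g.py 9
```

```text
[573.39  -6.54 129.75] [-0.95  1.15  0.64] [-0.049 -0.004  0.022]
[573.37  -6.41 126.71] [0.09 0.52 0.18] [ 0.004  0.077 -0.002]
[573.38  -6.48 124.95] [-0.59  1.18 -0.65] [-0.028  0.091 -0.012]
[573.41  -6.49 125.02] [-0.48  0.78  0.19] [-0.02   0.07  -0.035]
```

```bash
python3 g.py base; S(){ python3 g.py 2.2; }
python3 -m crank '0 0 0.001 0 0 0;0 0 0.001 0 0 0' >/dev/null; S && python3 -m crank '0 0 0.001 0 0 0;0 0 0.001 0 0 0' >/dev/null; S && python3 -m crank '0 0 0.001 0 0 0;0 0 0.001 0 0 0' >/dev/null; S && python3 -m crank '0 0 0.001 0 0 0;0 0 0.001 0 0 0' >/dev/null; S && python3 -m crank '0 0 0.001 0 0 0;0 0 0.001 0 0 0' >/dev/null; S && python3 -m crank '0 0 0.001 0 0 0;0 0 0.001 0 0 0' >/dev/null; S && python3 -m crank '0 0 0.001 0 0 0;0 0 0.001 0 0 0' >/dev/null; S && python3 -m crank '0 0 0.001 0 0 0;0 0 0.001 0 0 0' >/dev/null; S && python3 -m crank '0 0 0.001 0 0 0;0 0 0.001 0 0 0' >/dev/null; S
python3 -m crank '0 0 0 0 0 0' >/dev/null; S
```

```text
base [-0.15  0.3  -0.7 ] [ 0.5734 -0.0065  0.125 ]
[573.39  -5.38 125.  ] [ 0.88 -0.67 -0.25] [-0.025  0.045  0.047]
[573.4   -4.37 124.98] [-0.65 -1.15  0.91] [ 0.067  0.039 -0.017]
[573.39  -3.36 125.  ] [ 1.02 -0.17 -0.22] [ 0.012 -0.034  0.003]
[573.39  -2.38 124.99] [-0.25 -0.16 -0.1 ] [-0.021 -0.012  0.016]
[573.38  -1.4  124.98] [-0.01 -0.48  0.56] [-0.021  0.044 -0.012]
[ 5.7340e+02 -3.9000e-01  1.2499e+02] [ 0.22 -0.22  0.17] [-0.006 -0.014  0.042]
[573.37   0.61 125.  ] [-0.3   0.6   0.75] [ 0.003  0.01  -0.011]
[573.38   1.61 124.99] [-0.24 -0.11  0.98] [-0.052 -0.029  0.007]
[573.37   2.6  125.02] [-0.19 -0.03  0.78] [-0.001 -0.044 -0.014]
[573.37   2.56 125.01] [-0.68 -0.48  0.12] [0.091 0.003 0.041]
```

```bash
S(){ python3 g.py 2; }
python3 -m crank '0 0 0.0005 0 0 0;0 0 0.0005 0 0 0' >/dev/null; S && python3 -m crank '0 0 0.0005 0 0 0;0 0 0.0005 0 0 0' >/dev/null; S && python3 -m crank '0 0 0.0005 0 0 0;0 0 0.0005 0 0 0' >/dev/null; S && python3 -m crank '0 0 0.0005 0 0 0;0 0 0.0005 0 0 0' >/dev/null; S && python3 -m crank '0 0 0.0005 0 0 0;0 0 0.0005 0 0 0' >/dev/null; S && python3 -m crank '0 0 0.0005 0 0 0;0 0 0.0005 0 0 0' >/dev/null; S 
python3 -m crank '0 0 0 0 0 0;0 0 0 0 0 0' >/dev/null; S
```

```text
[573.36   3.02 125.01] [-0.04 -0.56  0.64] [-0.065 -0.005 -0.041]
[573.35   3.54 125.01] [-0.09 -1.48  1.29] [-0.12  -0.056 -0.015]
[573.37   4.07 125.  ] [ 0.46 -0.69  1.29] [-0.085  0.066 -0.025]
[573.34   4.56 125.  ] [ 0.3  -0.95  1.12] [-0.09   0.01  -0.026]
[573.36   5.07 125.03] [ 0.47 -1.09  1.05] [-0.11   0.095 -0.025]
[573.34   5.57 124.99] [ 0.32 -0.29  0.41] [-0.033  0.019 -0.032]
[573.35   5.52 124.99] [ 0.09 -0.83  1.04] [-0.064  0.023  0.006]
```

Run:
```python
from h import *
im,c=snap('wrist','w5.png')
for f in('w3','w4','w5'):
    a=cv2.imread(f'pics/{f}.png');h=cv2.cvtColor(a,cv2.COLOR_BGR2HSV).astype(int)
    m=(h[...,0]>3)&(h[...,0]<22)&(h[...,1]>140)&(h[...,2]>60);m[:200]=0;m[:,:230]=0;m[:,290:]=0
    t=m&(h[...,2]>195);ys,xs=np.nonzero(m);y2,x2=np.nonzero(t);print(f,ys.min(),ys.max(),xs.min(),xs.max(),ys.mean(),'top',y2.min(),y2.max(),y2.mean(),x2.mean())
    print(a[200:245,261,1].tolist())
cv2.imwrite('pics/c5.png',np.hstack([cv2.resize(cv2.imread(f'pics/{f}.png')[140:300,200:320],(390,520),interpolation=2) for f in('w4','w5')]))
```

```text
w3 231 295 243 278 264.03139643861294 top 265 293 279.29213483146066 259.38826466916356
[24, 23, 22, 30, 68, 105, 107, 106, 107, 108, 107, 108, 108, 108, 108, 108, 108, 109, 109, 109, 109, 109, 107, 107, 123, 150, 162, 159, 158, 145, 103, 71, 69, 70, 69, 70, 70, 70, 70, 70, 71, 72, 71, 71, 70]
w4 231 295 243 278 263.7985849056604 top 264 293 278.6468531468532 260.1713286713287
[10, 8, 9, 22, 69, 107, 109, 108, 108, 109, 109, 109, 109, 109, 109, 109, 111, 111, 111, 111, 112, 111, 109, 108, 124, 152, 164, 161, 161, 147, 105, 72, 70, 71, 71, 72, 72, 71, 72, 71, 73, 72, 71, 72, 72]
w5 231 295 243 277 263.9543314500942 top 265 293 278.4714104193138 259.27445997458705
[196, 197, 196, 197, 198, 185, 131, 41, 19, 39, 68, 72, 58, 77, 104, 105, 105, 106, 106, 106, 105, 106, 103, 102, 117, 144, 157, 154, 153, 140, 100, 69, 66, 67, 67, 67, 67, 67, 67, 68, 67, 69, 68, 68, 69]
```

View pics/c5.png

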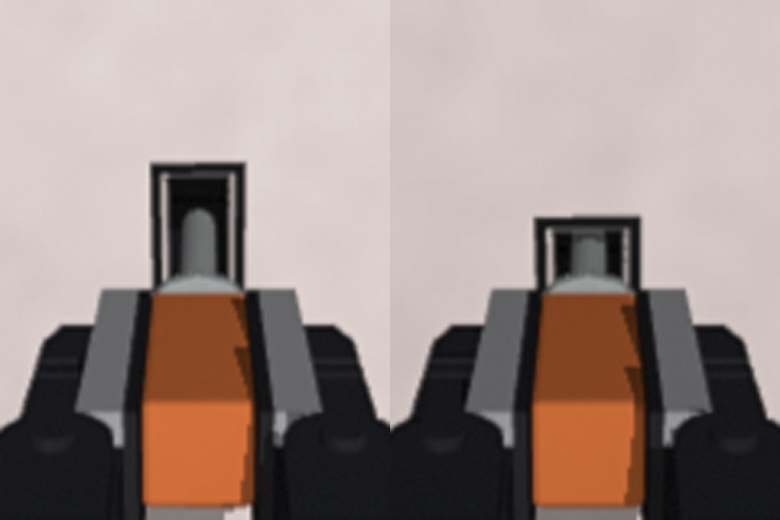

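```bash
S(){ python3 g.py 9; }
python3 -m crank '0 -0.002 0 0 0 0;0 -0.004 0 0 0 0;0 -0.004 0 0 0 0;0 -0.004 0 0 0 0' >/dev/null; S ; python3 -m crank '0 0.001 0 0 0 0;0 0.001 0 0 0 0' >/dev/null; S ; python3 -m crank '0 0.001 0 0 0 0;0 0.001 0 0 0 0' >/dev/null; S ; python3 -m crank '0 0.001 0 0 0 0;0 0.001 0 0 0 0' >/dev/null; S ; python3 -m crank '0 0.001 0 0 0 0;0 0.001 0 0 0 0' >/dev/null; S ;python3 -m crank '0 0.0005 0 0 0 0;0 0.0005 0 0 0 0' >/dev/null; S ;python3 -m crank '0 0.0005 0 0 0 0;0 0.0005 0 0 0 0' >/dev/null; python3 g.py 3 && python3 -m crank '0 0.0005 0 0 0 0;0 0.0005 0 0 0 0' >/dev/null; python3 g.py 3 && python3 -m crank '0 0.0005 0 0 0 0;0 0.0005 0 0 0 0' >/dev/null; python3 g.py 3; python3 -m crank '0 0 0 0 0 0' >/dev/null; S
```

```text
[573.36   5.5  129.03] [ 0.6  -0.65 -0.98] [-0.021 -0.007  0.005]
[573.24   5.52 127.73] [ 0.01  0.01 -0.04] [-0.008  0.054  0.06 ]
[573.28   5.51 126.78] [-0.2 -1.  -0.2] [ 0.003  0.009 -0.026]
[573.29   5.52 125.83] [ 0.03 -1.96  0.13] [ 0.023 -0.02  -0.021]
[573.37   5.52 125.03] [ 0.76 -0.31  0.56] [-0.061  0.039 -0.008]
[573.4    5.52 124.84] [-0.23 -0.16  4.03] [ 0.047  0.253 -0.006]
[573.42   5.52 124.26] [-0.17  0.38  6.36] [ 0.016  0.261 -0.021]
[573.42   5.52 124.26] [-0.17  0.38  6.36] [ 0.016  0.261 -0.021]
[573.42   5.52 124.26] [-0.17  0.38  6.36] [ 0.016  0.261 -0.021]
[573.41   5.52 124.23] [-0.54  0.38  5.97] [0.009 0.348 0.012]
```

Run:
```python
from h import *
im,c=snap('wrist','w6.png');s,_=snap('scene','s6.png')
K=np.ones((3,3))
ref=cv2.imread('pics/w3.png')[225:300,235:285]
for f in('w3','w4','w5','w6'):
    a=cv2.imread(f'pics/{f}.png');h=cv2.cvtColor(a,cv2.COLOR_BGR2HSV).astype(int)
    col=a[225:305,250:272].astype(float).mean(1); print(f,[int(x) for x in col[28:72,2]])
    L=[(np.nonzero(a[200:300,x,2].astype(int)>150)[0]) for x in(250,)]
a=cv2.cvtColor(cv2.imread('pics/s0.png'),6).astype(int);b=cv2.cvtColor(cv2.imread('pics/s6.png'),6).astype(int)
d=np.abs(a-b)[195:240,225:270];print('drawer change',d.mean(),(d>40).sum())
```

```text
w3 [136, 136, 136, 136, 136, 136, 136, 136, 136, 142, 164, 190, 205, 205, 206, 206, 206, 206, 206, 206, 205, 203, 202, 203, 205, 205, 205, 205, 204, 204, 204, 204, 204, 203, 203, 203, 203, 203, 203, 203, 200, 182, 139, 81]
w4 [138, 138, 138, 138, 138, 138, 138, 138, 138, 144, 166, 193, 208, 208, 209, 209, 209, 209, 209, 209, 209, 209, 208, 208, 208, 208, 208, 208, 207, 207, 207, 207, 207, 207, 206, 206, 206, 206, 205, 206, 205, 190, 150, 129]
w5 [131, 131, 131, 131, 131, 131, 131, 131, 131, 137, 158, 183, 198, 198, 198, 199, 199, 199, 199, 199, 199, 199, 198, 198, 198, 198, 198, 198, 197, 197, 197, 197, 197, 197, 196, 196, 196, 196, 196, 196, 196, 183, 147, 123]
w6 [131, 131, 131, 131, 131, 131, 131, 131, 131, 137, 156, 182, 198, 198, 198, 199, 199, 198, 198, 198, 198, 198, 198, 198, 197, 198, 198, 197, 197, 197, 197, 197, 197, 196, 196, 196, 196, 196, 196, 196, 195, 183, 147, 123]
drawer change 4.783703703703703 60
```

```bash
S(){ python3 g.py 9; }
python3 -m crank '0 -0.002 0 0 0 0;0 -0.004 0 0 0 0;0 -0.004 0 0 0 0;0 -0.004 0 0 0 0' >/dev/null; S ; python3 -m crank '0 0 0.001 0 0 0;0 0 0.0015 0 0 0;0 0 0.0015 0 0 0' >/dev/null; S ; python3 -m crank '0 0.001 0 0 0 0;0 0.001 0 0 0 0' >/dev/null; S ; python3 -m crank '0 0.001 0 0 0 0;0 0.001 0 0 0 0' >/dev/null; S ; python3 -m crank '0 0.001 0 0 0 0;0 0.001 0 0 0 0' >/dev/null; S ;python3 -m crank '0 0.001 0 0 0 0;0 0.001 0 0 0 0' >/dev/null; S ;python3 -m crank '0 0.0005 0 0 0 0;0 0.0005 0 0 0 0' >/dev/null; python3 g.py 7 && python3 -m crank '0 0.0005 0 0 0 0;0 0.0005 0 0 0 0' >/dev/null; python3 g.py 7 && python3 -m crank '0 0.0005 0 0 0 0;0 0.0005 0 0 0 0' >/dev/null; python3 g.py 7 &&  python3 -m crank '0 0.0005 0 0 0 0;0 0.0005 0 0 0 0' >/dev/null; python3 g.py 7
```

```text
[573.29   5.52 127.75] [ 0.31 -0.36  0.38] [ 0.042 -0.001  0.03 ]
[573.27   7.11 127.89] [ 0.78 -1.25 -0.35] [-0.002  0.008 -0.001]
[573.26   7.   126.78] [-0.16 -0.28  0.18] [-0.004 -0.042  0.004]
[573.28   6.99 125.81] [0.32 0.16 0.31] [ 0.035 -0.001  0.031]
[573.27   7.   124.82] [-0.13  0.21  0.05] [-0.009  0.039  0.07 ]
[573.38   7.01 124.2 ] [-0.27 -0.37  3.09] [ 0.02   0.152 -0.025]
[573.4    7.02 123.86] [-1.25 -0.06  3.85] [0.053 0.34  0.003]
[573.39   7.02 123.15] [-1.38 -0.12  5.01] [-0.016  0.294 -0.002]
[573.39   7.02 122.53] [-1.09 -0.61  5.2 ] [0.025 0.238 0.001]
[573.38   7.04 122.  ] [-0.41  0.95  5.35] [-0.015  0.189 -0.002]
```

Run:
```python
from h import *
im,c=snap('wrist','w7.png');s,_=snap('side','d7.png')
for f in('w3','w6','w7'):
    a=cv2.imread(f'pics/{f}.png');print(f,[int(x) for x in a[225:305,250:272,2].astype(float).mean(1)[34:72]], a[200:240,261,1].tolist())
cv2.imwrite('pics/c7.png',np.hstack([cv2.resize(a[140:300,200:320],(390,520),interpolation=2),cv2.resize(cv2.imread('pics/d7.png')[130:230,220:310],(400,520),interpolation=2)]))
```

```text
w3 [136, 136, 136, 142, 164, 190, 205, 205, 206, 206, 206, 206, 206, 206, 205, 203, 202, 203, 205, 205, 205, 205, 204, 204, 204, 204, 204, 203, 203, 203, 203, 203, 203, 203, 200, 182, 139, 81] [24, 23, 22, 30, 68, 105, 107, 106, 107, 108, 107, 108, 108, 108, 108, 108, 108, 109, 109, 109, 109, 109, 107, 107, 123, 150, 162, 159, 158, 145, 103, 71, 69, 70, 69, 70, 70, 70, 70, 70]
w6 [131, 131, 131, 137, 156, 182, 198, 198, 198, 199, 199, 198, 198, 198, 198, 198, 198, 198, 197, 198, 198, 197, 197, 197, 197, 197, 197, 196, 196, 196, 196, 196, 196, 196, 195, 183, 147, 123] [195, 196, 196, 197, 197, 198, 169, 70, 21, 25, 64, 86, 58, 56, 78, 104, 106, 105, 105, 105, 105, 105, 103, 102, 117, 144, 156, 153, 152, 139, 99, 69, 66, 67, 67, 66, 67, 68, 67, 67]
w7 [132, 132, 132, 138, 158, 183, 199, 199, 199, 200, 200, 200, 199, 200, 199, 199, 199, 199, 199, 199, 199, 199, 198, 198, 198, 198, 198, 197, 197, 197, 197, 197, 196, 197, 197, 184, 137, 62] [195, 196, 196, 196, 196, 197, 196, 196, 198, 199, 170, 70, 22, 25, 63, 89, 80, 104, 106, 106, 106, 106, 104, 102, 118, 145, 157, 154, 153, 140, 100, 69, 66, 67, 69, 67, 67, 68, 68, 67]
```

View pics/c7.png

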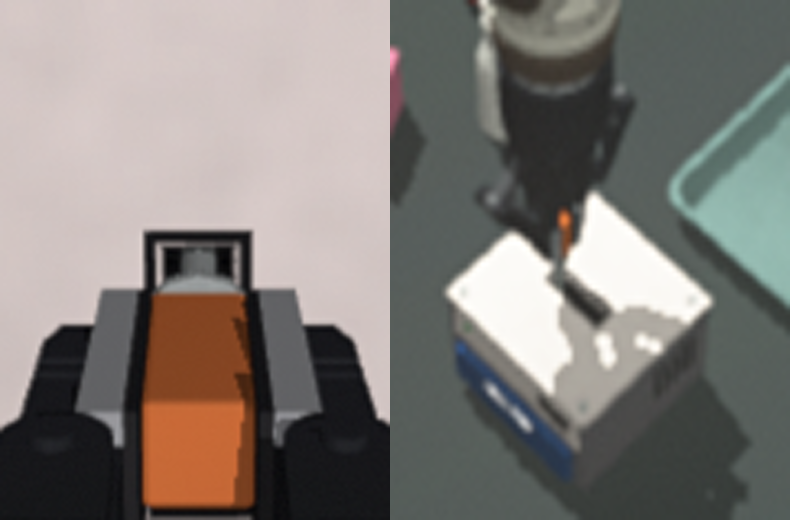

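The pin hasn't slipped in the hand and the drawer is still shut. The blade gives way at a steady ~4–5 N, so I'll keep pressing in small guarded steps.

```bash
S(){ python3 g.py 8.5; }
python3 -m crank '0 0.0005 0 0 0 0;0 0.0005 0 0 0 0' >/dev/null; S && python3 -m crank '0 0.0005 0 0 0 0;0 0.0005 0 0 0 0' >/dev/null; S && python3 -m crank '0 0.0005 0 0 0 0;0 0.0005 0 0 0 0' >/dev/null; S && python3 -m crank '0 0.0005 0 0 0 0;0 0.0005 0 0 0 0' >/dev/null; S && python3 -m crank '0 0.0005 0 0 0 0;0 0.0005 0 0 0 0' >/dev/null; S && python3 -m crank '0 0.0005 0 0 0 0;0 0.0005 0 0 0 0' >/dev/null; S && python3 -m crank '0 0.0005 0 0 0 0;0 0.0005 0 0 0 0' >/dev/null; S
```

```text
[573.37   7.01 121.44] [-1.7  -0.33  4.79] [-0.048  0.209 -0.023]
[573.36   7.01 120.94] [-0.74 -0.81  5.11] [-0.011  0.117 -0.009]
[573.35   7.02 120.39] [-0.3  -0.38  4.44] [0.011 0.105 0.025]
[573.33   7.01 119.9 ] [-0.65  0.15  4.79] [-0.004  0.032 -0.022]
[573.38   7.03 119.31] [ 1.08 -0.4   3.86] [-0.018 -0.184  0.007]
[573.38   7.   118.86] [ 1.44 -0.83  3.17] [-0.01  -0.151 -0.045]
[573.37   7.02 118.43] [0.85 0.56 3.67] [ 0.031 -0.21   0.024]
```

```bash
cat > dr.py <<'E'
from h import *
import sys
s,c=snap('scene',sys.argv[1])
for n,f in(('before','s0.png'),('now',sys.argv[1])):
    h=cv2.cvtColor(cv2.imread('pics/'+f),40).astype(int)[175:245,205:285];m=(h[...,0]>100)&(h[...,0]<130)&(h[...,1]>110)
    y,x=np.nonzero(m);print(n,m.sum(),x.mean()+205,y.mean()+175)
E
python3 dr.py s8.png; python3 -m crank '0 0.0005 0 0 0 0;0 0.0005 0 0 0 0'>/dev/null; python3 g.py 8;python3 dr.py s9.png
```

```text
before 71 255.9718309859155 210.32394366197184
now 156 240.03205128205127 216.33333333333334
[573.34   7.   117.95] [ 1.22 -1.65  3.92] [-0.01  -0.257  0.015]
before 71 255.9718309859155 210.32394366197184
now 156 240.02564102564102 216.31410256410257
```

The blue drawer front has moved from (256,210) to (240,216) and its area has doubled, so it has sprung open. Now I withdraw and carry the pin back.

```bash
python3 -m crank '0 -0.01 0 0 0 0;0 -0.03 0 0 0 0;0 -0.055 0 0 0 0;0 -0.08 0 0 0 0;0 -0.08 0 0 0 0;-0.015 -0.08 0.035 0 -0.1 0;-0.034 -0.08 0.077 0 -0.2 0;-0.053 -0.08 0.12 0 -0.3 0'
python3 - <<'E'
from h import *
print(shift((.4574,.2662,.152)))
E
python3 dr.py s10.png
```

```text
time: 20.2
ee_pos: [0.5185, 0.1274, 0.1971]
tcp_rot: [-90.0, 0.1, 17.7]
wrist_force: [1.0, 0.8, -0.3]
opening: 0.0129
[-0.0159  0.0451  0.1508]
before 71 255.9718309859155 210.32394366197184
now 126 239.8253968253968 215.8015873015873
```

```bash
python3 -m crank '-0.005 0 0.04 0 -0.05 0;-0.009 0.01 0.08 0 -0.1 0;-0.013 0.02 0.12 0 -0.148 0;-0.0159 0.035 0.1508 0 -0.148 0;-0.0159 0.045 0.1508 0 -0.148 0;-0.0159 0.045 0.1508 0 -0.148 0;-0.0159 0.045 0.1508 0 -0.148 0'; python3 -m crank '0 0 0 0 0 0;0 0 0 0 0 0;0 0 0 0 0 0';  python3 - <<'E'
from h import *
im,c=snap('wrist','w11.png');o,R=state();print(o['ee_pos'],o['tcp_rot']);print('hole/tip px',proj(c,[[.4576,.267,.052],o['ee_pos']+R@[0,.0656,.0006]]))
cv2.imwrite('pics/c11.png',cv2.resize(im[130:290,190:350,::-1],(600,600),interpolation=2))
E
python3 g.py base
```

```text
time: 20.95
ee_pos: [0.459, 0.265, 0.1529]
tcp_rot: [-90.0, 0.1, 26.0]
wrist_force: [0.3, -0.7, 0.3]
opening: 0.0125
time: 21.25
ee_pos: [0.4595, 0.2653, 0.1535]
tcp_rot: [-90.0, -0.0, 26.0]
wrist_force: [-0.8, -0.5, -0.0]
opening: 0.0128
[0.45938195 0.26534102 0.15334158] [-8.99999488e+01 -3.07889787e-02  2.59626160e+01]
hole/tip px [[258.27595782 189.03370799]
 [259.49347518 207.9249072 ]]
base [ 0.55  0.36 -0.23] [0.4594 0.2653 0.1533]
```

View pics/c11.png

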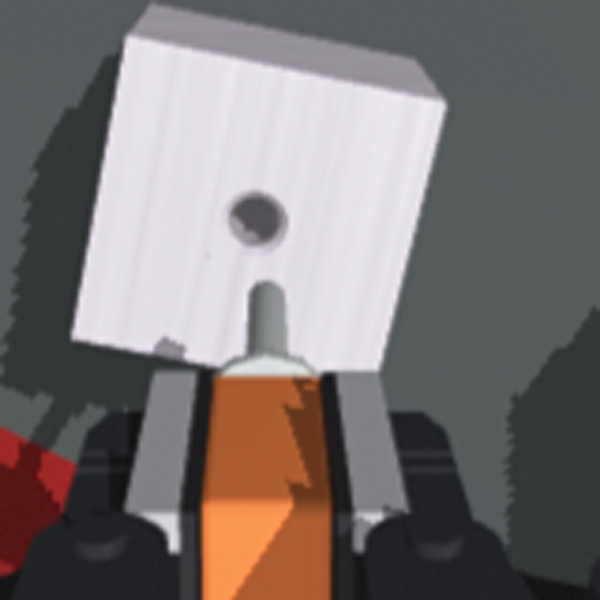

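The hole shows at full-frame (258.5,188.4), within 1 px of the prediction. The pin shank is at column 261.2, about 1.7 px (roughly 1 mm) right of its predicted column. I'll correct for that.

Run:
```python
from h import *
c=vision.get_calibration('wrist');o,R=state();H=onz(c,258.5,188.4,.052);print(H)
t=H-R@np.array([.0009,0,.0006]);t[2]=.1533;print(t,shift(t))
```

```text
[0.45741476 0.26760034 0.052     ]
[0.45686826 0.26666688 0.1533    ] [-0.0017  0.      0.0023]
```

```bash
S(){ python3 g.py 4; }
python3 -m crank '-0.0017 0.005 0.002 0 0 0;-0.0017 0.015 0.002 0 0 0;-0.0017 0.025 0.002 0 0 0;-0.0017 0.031 0.002 0 0 0;-0.0017 0.031 0.002 0 0 0;-0.0017 0.031 0.002 0 0 0;-0.0017 0.031 0.002 0 0 0' >/dev/null; S && python3 -m crank '0 0.002 0 0 0 0;0 0.004 0 0 0 0;0 0.004 0 0 0 0' >/dev/null && S && python3 -m crank '0 0.002 0 0 0 0;0 0.004 0 0 0 0;0 0.004 0 0 0 0' >/dev/null && S && python3 -m crank '0 0.005 0 0 0 0;0 0.01 0 0 0 0;0 0.01 0 0 0 0' >/dev/null && S && python3 -m crank '0 0.005 0 0 0 0;0 0.01 0 0 0 0;0 0.01 0 0 0 0' >/dev/null && S && python3 -m crank '0 0.005 0 0 0 0;0 0.01 0 0 0 0;0 0.01 0 0 0 0' >/dev/null && S  && python3 -m crank '0 0.004 0 0 0 0;0 0.007 0 0 0 0;0 0.007 0 0 0 0;0 0.007 0 0 0 0' >/dev/null && S
```

```text
[456.8  266.88 122.37] [-0.15 -0.54 -0.7 ] [ 0.047 -0.063  0.024]
[456.52 266.69 117.7 ] [-0.66 -0.84 -0.48] [-0.063  0.025  0.044]
[456.45 266.66 113.58] [-1.04 -0.56 -0.26] [ 0.036  0.005 -0.026]
[456.22 266.53 102.96] [-0.04 -0.33 -1.03] [-0.008  0.005 -0.002]
[456.25 266.53  93.02] [-0.62 -0.3  -0.39] [0.007 0.045 0.003]
[456.26 266.56  83.07] [ 0.09 -0.32  0.21] [ 0.047 -0.028 -0.043]
[456.57 266.74  76.95] [-0.71  0.09  0.05] [-0.011  0.056  0.013]
```

```bash
S(){ python3 g.py 3; }
python3 -m crank '0 0.002 0 0 0 0;0 0.004 0 0 0 0;0 0.004 0 0 0 0' >/dev/null ; S && python3 -m crank '0 0.0005 0 0 0 0;0 0.0005 0 0 0 0' >/dev/null ; S && python3 -m crank '0 0.0005 0 0 0 0;0 0.0005 0 0 0 0' >/dev/null ; S && python3 -m crank '0 0.0005 0 0 0 0;0 0.0005 0 0 0 0' >/dev/null ; S && python3 -m crank '0 0.0005 0 0 0 0;0 0.0005 0 0 0 0' >/dev/null ; S;python3 -m crank '0 0 0 0 0 0' >/dev/null ; S
```

```text
[456.49 266.69  72.66] [ 0.   -0.66  0.68] [ 0.016 -0.016 -0.025]
[456.59 266.76  72.46] [-0.98  0.11 -0.38] [-0.009  0.001  0.05 ]
[456.61 266.75  71.96] [-0.63  0.04 -0.75] [ 0.     0.005 -0.026]
[456.66 266.79  71.56] [-1.14 -0.85  0.76] [-0.013  0.09  -0.022]
[456.7  266.78  71.54] [-1.93 -2.29  4.65] [-0.211  0.373  0.011]
[456.69 266.79  71.54] [-2.63 -2.07  6.42] [-0.233  0.426 -0.029]
```

The collar meets the stand at TCP z = 71.5 mm, the same height as at the grasp. I'll ease off slightly, release and rise.

```bash
python3 -m crank '0 -0.0005 0 0 0 0;0 -0.0005 0 0 0 0' ; python3 -m crank '0 0 0 0 0 0;0 0 0 0 0 0;0 0 0 0 0 0;0 0 0 0 0 0;0 0 0 0 0 0;0 0 0 0 0 0' -0.2;  python3 -m crank '0 -0.01 0 0 0 0;0 -0.03 0 0 0 0;0 -0.06 0 0 0 0;0 -0.1 0 0 0 0;0 -0.13 0.0 0 0 0;0 -0.13 0.0 0 0 0;0 -0.13 0.0 0 0 0'
python3 - <<'E'
from h import *
im,c=snap('wrist','w12.png');s,_=snap('scene','s12.png');o,R=state()
print('handle top/collar expected',proj(c,[[.4575,.267,.089],[.4575,.267,.055]]))
h=cv2.cvtColor(s,cv2.COLOR_RGB2HSV).astype(int);m=(h[...,0]>5)&(h[...,0]<22)&(h[...,1]>140)&(h[...,2]>90);y,x=np.nonzero(m[130:160,185:215]);print('scene handle',x.mean()+185,y.mean()+130,y.min()+130,len(x))
cv2.imwrite('pics/c12.png',np.hstack([cv2.resize(im[150:310,170:350,::-1],(400,356),interpolation=2),cv2.resize(s[125:245,140:275,::-1],(400,356),interpolation=2)]))
E
python3 dr.py s13.png
```

```text
time: 25.3
ee_pos: [0.4567, 0.2668, 0.0716]
tcp_rot: [-90.0, -0.0, 26.0]
wrist_force: [0.1, -0.5, 2.1]
opening: 0.0128
time: 25.9
ee_pos: [0.4566, 0.2668, 0.0715]
tcp_rot: [-90.0, 0.0, 26.0]
wrist_force: [0.0, -0.2, -0.4]
opening: 0.0511
time: 26.6
ee_pos: [0.4569, 0.267, 0.2025]
tcp_rot: [-90.0, -0.1, 26.0]
wrist_force: [-0.0, 1.1, 0.5]
opening: 0.0513
handle top/collar expected [[260.1135346  187.88851071]
 [260.05033356 176.80462255]]
scene handle 199.81034482758622 144.31034482758622 139 58
before 71 255.9718309859155 210.32394366197184
now 129 239.90697674418604 215.27906976744185
```

View pics/c12.png

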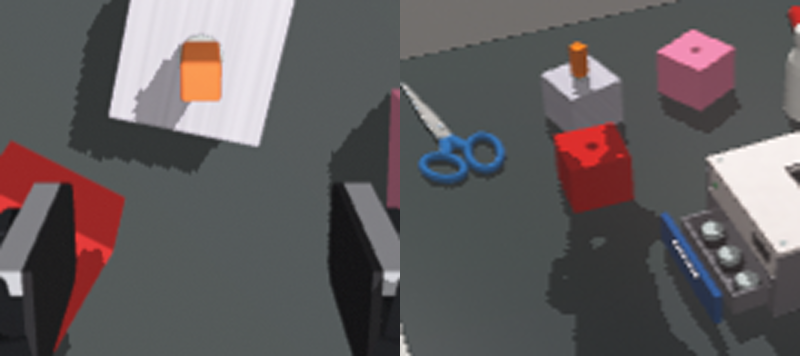

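The pin is upright in its stand. The handle is at scene (199.8,144.3), against (199.9,144.4) at the start. The drawer is open and the gripper is clear.

```bash
python3 -c "
from workcell import bot
print(bot.get_obs()['time'],bot.job_done())"
```

```text
the job is handed in; nothing more can be done
26.75 None
```

The drawer is open and the pin is back in its stand, released. I handed the job in at 26.75 s, and it reports no verdict.

**Pressing the latch:** I felt for the blade near the slot's +y end and pressed it down in 0.5 mm steps. The forces I read stayed at or below about 6.5 N, against the 25 N limit. In the scene camera the blue drawer front had moved from pixel (256,210) to (240,216) and stayed there.

**Returning the pin:**
- **Seating:** the collar touched the stand at the same height as when I first gripped it (TCP z 71.5 mm). The handle is back within 0.2 px of its starting position in the scene camera.
- **Robot:** the gripper is open, about 130 mm above where it released the pin, and touching nothing.

**What disagreed or went unchecked:**
- **Blade behaviour:** my first two presses and one sideways sweep didn't match a freely returning spring. The blade seemed to stay partly down after each press. Wrist images showed the pin had not slipped in the gripper, so I kept pressing.
- **Pin position in the gripper:** it appeared about 1 mm off the predicted spot, and I corrected for that before putting it back.
- **Other objects:** I didn't measure the other bench items afterwards. No unexpected contact forces showed up near them.

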